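# Set the wind-up timer for a glue-up without letting it spin

### The arm

A 6-joint arm with a two-finger parallel gripper is mounted at the origin on a cart in front of the work surface, level with it; the furniture and walls round the work are solid. World frame = base frame: x ahead of the robot, y to its left, z up, the work surface at z = 0. Lengths are in m, angles in rad, forces in N, time in s.
With the tool pointing down it reaches from about 0.325 to 0.9 m from the base axis. Payload 6.1 kg.
Tool frame: the origin (TCP) lies between the finger pads; the fingertips stand 14 mm ahead of it and the grasp point (between the pads) lies 5 mm behind it; z points along the fingers, y is the line along which they close (so a half turn about z gives the same grasp; the last joint's range is limited). The gripper opens to 85 mm and grips with 20 to 120 N. Pads are 22 mm wide; open, the fingers measure 114 mm over their backs; the gripper's body (76 mm by 85 mm) begins 54 mm behind the grasp point. The pads swing forward as they close: fully open they stand 13 mm farther back than shut.
Start: joints at [-1.31, 0.22, 1.526, -0, 1.395, -0.126], TCP at [0.236, -0.579, 0.245] pointing down, gripper open.
Joint ranges: [-2.98, 2.98], [-0.91, 2.08], [0.09, 2.57], [-1.24, 4.39], [0.2, 2.65], [-2.68, 2.68]. Speed limits (rad/s): [2.57, 2.57, 3.01, 3.14, 3.14, 3.14].

### API

Orientations are given as a rotation vector (axis times angle).
In Python, from plant import robot, eoat, solver, eyes, ticket, readout gives the robot as it stands. Calls block until the motion is done:
- robot.reach(position, orientation): joint-space move of the TCP to a pose.
- robot.line_to(position, velocity=0.15, frame=None, force_limit=None): straight line of the TCP; frame=None keeps the orientation; velocity is the mean speed in m/s. With force_limit (N) it stops when the force on the tool has changed by that much, and returns True; else False.
- robot.goto_joints(angles): joint-space move.
- eoat.set_gripper(opening, f_grip=None): opening from 0.0 (shut) to 1.0 (fully open); f_grip is the grip in N (None keeps the last); returns when the fingers have stopped.
- robot.wait(seconds).
- solver.solve_ik(position, orientation): joint angles nearest the present ones, or None.
- eyes.snapshot(name): name is "side" or "top" or "wrist"; returns the picture (480x640x3 uint8, red, green, blue); there is no depth.
- eyes.camera_model(name): a dict with "fx", "fy", "cx", "cy" (pixels), "rvec" (rotation vector, rad) and "tvec" (3), from world to camera coordinates, as OpenCV has them; the wrist camera has in their place "tool_from_camera" (4x4, takes a point from camera to tool coordinates, whose origin is the TCP and whose axes are the flange's). Camera axes: x right, y down, z forward; pixel columns grow to the right and rows downward; lengths in m; the calibration is good to about 2 mm. A picture is of the moment at which its call begins: read the wrist's pose just before it. camera_model takes no time and is no camera call.
A pose or a line that the arm cannot do raises robot.PlanningError and nothing moves.
- ticket.close_job(): hands the job in; it is judged then, once.
Readings, each from a call of its own:
- readout.get_t(): time.
- readout.get_joint_pos(): joint angles.
- readout.get_dq(): joint speeds.
- readout.get_joint_efforts(): joint torques, N m.
- readout.get_ee_pos(): TCP position.
- readout.get_ee_rot(): TCP orientation.
- readout.get_force(): force on the tool from outside, world axes, zero at the start.
- readout.get_wrist_torque(): the same for the moment, N m.
- readout.get_gripper_width(): opening from 0.0 (shut) to 1.0 (fully open).
- readout.get_finger_force(): force on a finger pad.
Only numpy, scipy, OpenCV 4.12 (cv2) and the standard library are available. Lean on these libraries where they do the work, as an engineer would, in place of code of your own. Each camera call takes 0.05 s, during which the arm holds its last target. There are 200 camera calls.

### The job

The glued discs are under their weight, so set the clamp timer for 45 minutes: wind its knob clockwise right up to the stop at 60, then bring it back to the orange 45-minute mark. The timer is light and its spring stiff, so press it down as you turn, firmly but not hard, so that the timer itself neither spins nor wanders on the bench; leave it standing there and do not disturb the glue-up or the other things around it.

Things in the scene. Friction and masses are not known exactly. Their poses are not given: they have to be found in the camera images.
- timer: round white spring-wound timer, 92 mm across, 61 mm high with its black knob; loose, 0.2 kg. Origin: centre of its underside, on the knob axis, z up. Black ticks every 5 minutes (longer every 15) round the knob rise clockwise from above, 5 degrees a minute: 0 lies 150 degrees anticlockwise of the timer's +x, 60 lies 150 degrees clockwise of it, the orange mark (45) 75 degrees clockwise
- timer_knob (a joint): black knob: rad wound clockwise seen from above; 0 = pointer at the 0 tick, 5.236 = 60 minutes, the hard stop; 3.927 = orange 45 mark. Begins with about 31 to 41 minutes on it. Resists with 0.11 Nm friction, and when winding also a spring of 0.005 Nm per rad; stays where left. Unpressed, the whole timer spins on its feet at about 0.03 Nm instead
- knob_grip (a point): on the knob axis, 49 mm above the table, in the knob's bar grip; +x along the bar to its white pointer end, z up. Bar 52 mm long, 14 mm thick with flat cheeks, from 36 to 61 mm above the table, on a skirt disc 67 mm across that turns with it (top 35.6 mm above the table). Fingertips opened 25 to 40 mm can stand on the skirt either side of the bar and press there while they grip it
- pointer (a point): outer end of the white pointer line, on the rim of the knob's skirt, 33.5 mm from its axis and 36 mm above the table
- mark_45 (a point): point at the orange 45-minute mark on the timer's face, 33.5 mm from the axis: the pointer coincides with it when 45 minutes are set
- timer_rim (a point): point on the side of the timer's case at its -x side (gap of the scale), 46 mm from its axis and 20 mm above the table: it shows whether the timer has spun or wandered
- timer_feet: the three rubber feet of the timer, 4 mm high, on a circle of 26.5 mm radius, fixed to it; origin as the timer's. They hold the timer still while the knob turns if roughly 15 to 25 N press straight down through the knob (a sideways push makes them creep); more than 45 N overloads the timer's works
- lower_disc: lower of two glued turned wooden discs, 64 mm across, 12 mm thick, flat on the table, part of the glue-up; origin at the centre of its underside. Leave alone
- upper_disc: upper disc of the glue-up, 62 mm across, 12 mm thick, lying on the lower one. Leave alone
- weight_block: rough walnut block 217 x 52 x 41 mm that lies flat across the two discs as their weight, long side along its own x, its top about 66 mm above the table; origin at the centre of its underside. Leave alone
- glue_bottle: upright bottle of wood glue, 58 mm across, 196 mm tall; origin at the centre of its underside. Leave alone
- spare_disc: a third wooden disc, 61 mm across, 12 mm thick, flat on the table. Leave alone
- carved_blank: half-carved block 58 x 31 x 30 mm on the table. Leave alone
Not all that is in view belongs to the job. What is shaped like the timer but blue or turquoise is not meant.

How it is judged:
By the outcome, as a careful person would: the job done as asked, in the order asked, and still so for the second after the job is handed in, with the robot touching nothing.
It also fails if it takes over 72 s, if anything falls off the work surface, if the arm or the gripper's body presses on something with over 40 N, if the wrist force passes 120 N, or if a joint passes its speed limit or range.

## Working session

There is one attempt and no reset: what is moved stays moved. The work goes in short steps, each a Python script; the robot and the scene stay as the last script left them, time stands still between calls to the robot, and variables do not carry over. Pictures are saved under pics/ and viewed, at most 10 in all, crops included, and the job is handed in when it is done.

```bash
ls; mkdir -p pics
cat > h.py <<'E'
import numpy as np, cv2
from scipy.spatial.transform import Rotation as R
from plant import robot, eoat, solver, eyes, ticket, readout
def snap(cam,fn):
    im=eyes.snapshot(cam); cv2.imwrite('pics/'+fn+'.png',im[:,:,::-1]); return im
def campose(cam):
    m=eyes.camera_model(cam); K=np.array([[m['fx'],0,m['cx']],[0,m['fy'],m['cy']],[0,0,1.]])
    if 'rvec' in m:
        A=R.from_rotvec(m['rvec']).as_matrix(); return K,A.T,-A.T@np.array(m['tvec'])
    T=np.array(m['tool_from_camera']); p=np.array(readout.get_ee_pos()); Q=R.from_rotvec(readout.get_ee_rot()).as_matrix()
    return K,Q@T[:3,:3],Q@T[:3,3]+p
def toplane(px,pose,z):
    K,A,c=pose; px=np.atleast_2d(px); d=(A@np.linalg.inv(K)@np.c_[px,np.ones(len(px))].T).T
    return c+d*((z-c[2])/d[:,2])[:,None]
def proj(P,pose):
    K,A,c=pose; q=(K@A.T@(np.atleast_2d(P)-c).T).T; return q[:,:2]/q[:,2:]
E
python3 - <<'E'
from h import *
snap('top','top0');snap('side','side0')
print(campose('top')[2],campose('side')[2],readout.get_ee_rot(),readout.get_t())
E
```

```text
pics
[0.50918239 0.07252603 0.90736472] [ 0.57207516 -0.73087313  0.60173528] [-3.08122217e+00 -6.03472904e-01  2.33649570e-04] 0.1
```

View pics/top0.png

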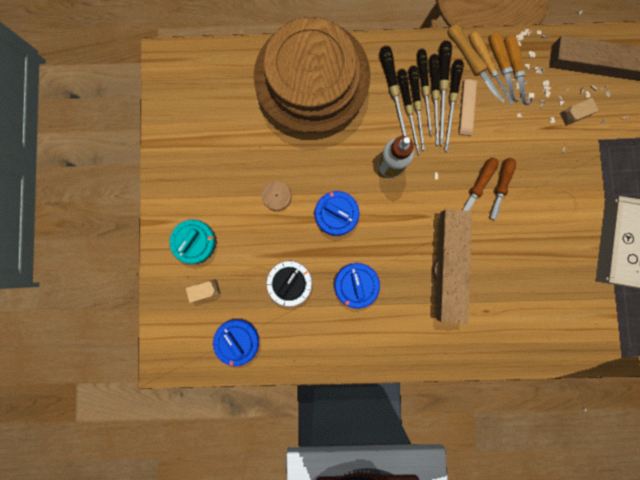

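View pics/side0.png

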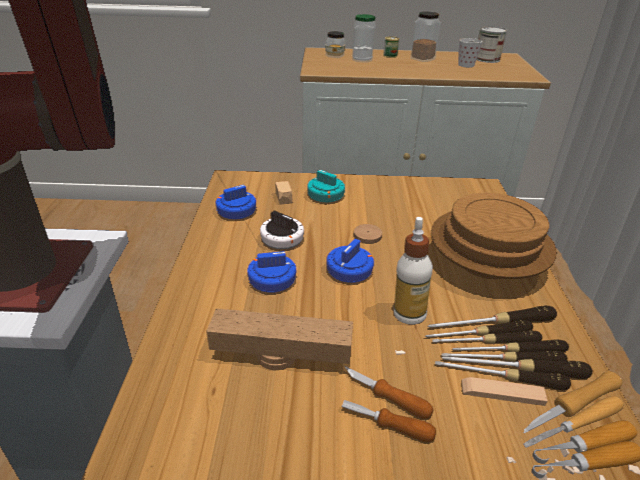

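The white timer is at about (289,284) in the top view, with blue decoys around it: the nearest at (357,286) and (337,213). Next I'll localise it and take a close wrist look.

```bash
cat >> h.py <<'E'
def down(a):  # tool z down, tool x at world yaw a
    return (R.from_euler('z',a)*R.from_euler('x',np.pi)).as_rotvec()
E
python3 - <<'E'
from h import *
im=cv2.imread('pics/top0.png'); hsv=cv2.cvtColor(im,cv2.COLOR_BGR2HSV)
pose=campose('top')
m=((hsv[...,1]<60)&(hsv[...,2]>120)).astype(np.uint8); m[:,:250]=0;m[:,330:]=0;m[:250]=0;m[:320]*=1;m[320:]=0
pts=cv2.findNonZero(m); (c,r)=cv2.minEnclosingCircle(pts); P=toplane(c,pose,0.033)[0]
print(c,r,P, np.linalg.norm(toplane((c[0]+r,c[1]),pose,.033)[0]-P))
m=eyes.camera_model('wrist'); print(np.round(m['tool_from_camera'],3), m['fx'])
q0=readout.get_joint_pos(); print(np.round(q0,3))
T=np.array(m['tool_from_camera'])
for a in np.arange(-180,180,30):
    q=solver.solve_ik([P[0],P[1],.2],down(np.radians(a))); print(a,None if q is None else np.round(q,2))
E
```

```text
(288.6666564941406, 283.3333435058594) 22.96140480041504 [0.48752942 0.14493461 0.033     ] 0.04588348117935792
[[-0.001 -0.948 -0.318  0.082]
 [ 1.    -0.001 -0.001  0.   ]
 [ 0.    -0.318  0.948 -0.128]
 [ 0.     0.     0.     1.   ]] 400.73220136611224
[-1.31   0.221  1.528 -0.     1.395 -0.126]
-180 [ 0.13 -0.02  1.87  0.    1.29 -1.44]
-150 [ 0.13 -0.02  1.87  0.    1.29 -1.96]
-120 [ 0.13 -0.02  1.87  0.    1.29 -2.48]
-90 None
-60 None
-30 [ 0.13 -0.02  1.87 -0.    1.29  2.23]
0 [ 0.13 -0.02  1.87 -0.    1.29  1.7 ]
30 [ 0.13 -0.02  1.87 -0.    1.29  1.18]
60 [ 0.13 -0.02  1.87 -0.    1.29  0.66]
90 [ 0.13 -0.02  1.87 -0.    1.29  0.13]
120 [ 0.13 -0.02  1.87  0.    1.29 -0.39]
150 [ 0.13 -0.02  1.87  0.    1.29 -0.91]
```

Run:
```python
from h import *
robot.reach([.4875,.145,.2],down(np.pi/2))
print(readout.get_t(),readout.get_ee_pos(),readout.get_force()); pose=campose('wrist')
np.save('pose1.npy',np.array([*pose],dtype=object),allow_pickle=True)
snap('wrist','w1'); print(proj([.4875,.145,.033],pose))
```

```text
2.8083 [0.48786271 0.1443246  0.20008403] [-0.26744177 -1.42966731  0.00779628]Traceback (most recent call last):
  File "<stdin>", line 4, in <module>
ValueError: could not broadcast input array from shape (3,3) into shape (3,)
```

Run:
```python
from h import *
import pickle
pose=campose('wrist'); pickle.dump(pose,open('pose1.pkl','wb'))
snap('wrist','w1'); print(proj([.4875,.145,.033],pose))
```

```text
[[319.95511402 213.43866547]]
```

View pics/w1.png

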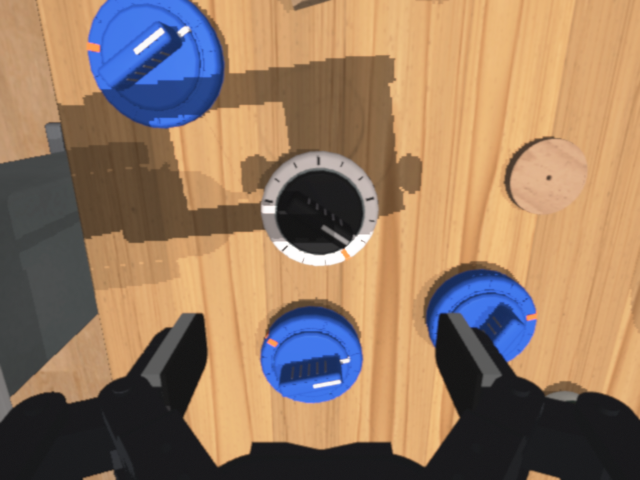

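Run:
```python
from h import *
import pickle
pose=pickle.load(open('pose1.pkl','rb')); im=cv2.imread('pics/w1.png')
cv2.imwrite('pics/w1c.png',cv2.resize(im[145:275,250:390],None,fx=4.5,fy=4.5,interpolation=cv2.INTER_CUBIC))
hsv=cv2.cvtColor(im,cv2.COLOR_BGR2HSV); reg=np.zeros(im.shape[:2],np.uint8); cv2.circle(reg,(320,209),62,1,-1)
# skirt: dark inside
m=((hsv[...,2]<60)&(reg>0)).astype(np.uint8); n,l,s,c=cv2.connectedComponentsWithStats(m); k=1+np.argmax(s[1:,4])
pts=cv2.findContours((l==k).astype(np.uint8),0,1)[0][0][:,0,:]
W=toplane(cv2.convexHull(pts)[:,0,:],pose,.0356)[:,:2]
(cc,rr)=cv2.minEnclosingCircle(W.astype(np.float32)); print('skirt',cc,rr)
o=(hsv[...,0]<18)&(hsv[...,0]>5)&(hsv[...,1]>150)&(hsv[...,2]>200)&(reg>0)
ys,xs=np.nonzero(o); print(len(xs),xs.mean(),ys.mean()); 
g=((hsv[...,1]<70)&(hsv[...,2]>90)).astype(np.uint8)*reg
pts=cv2.findNonZero(g)[:,0,:]; W=toplane(pts,pose,.033)[:,:2]; (c2,r2)=cv2.minEnclosingCircle(W.astype(np.float32)); print('case',c2,r2)
O=toplane([xs.mean(),ys.mean()],pose,.033)[0][:2]
for c in(cc,c2): d=O-c; print('mark yaw',np.degrees(np.arctan2(d[1],d[0])),np.linalg.norm(d))
```

```text
skirt (0.48685160279273987, 0.14572179317474365) 0.03281373530626297
24 345.0 253.66666666666666
case (0.48692286014556885, 0.14723935723304749) 0.045263536274433136
mark yaw -58.89636104533555 0.03919401366915773
mark yaw -60.092854733000024 0.04046541631004935
```

View pics/w1c.png

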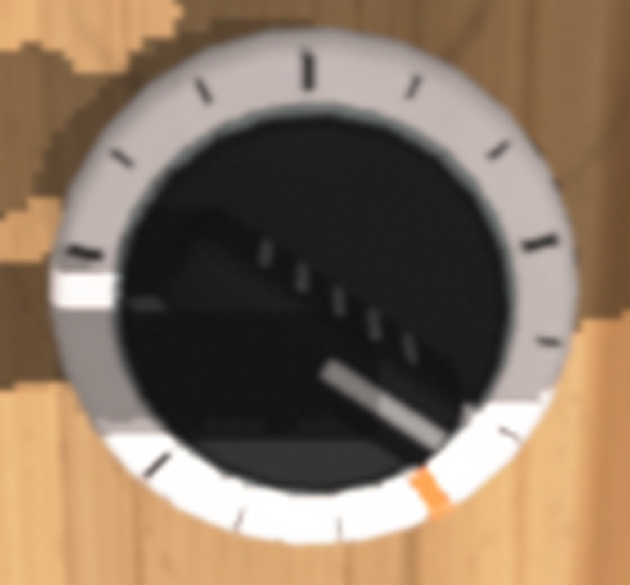

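The picture shows the orange mark at crop (430,490) and the white pointer line on the bar top from (325,370) to (440,440). Its skirt end shows at about (470,412), just anticlockwise of the mark.

Run:
```python
from h import *
import pickle
pose=pickle.load(open('pose1.pkl','rb'))
f=lambda x,y:(250+x/4.5,145+y/4.5)
c=np.array([.4869,.1460])
a,b=toplane([f(325,370),f(440,440)],pose,.061)[:,:2]; s=toplane(f(470,412),pose,.036)[0][:2]
for u,v in((a,b),(c,a),(c,b),(c,s)):
    d=v-u; print(np.degrees(np.arctan2(d[1],d[0])),np.linalg.norm(d))
ticks=[(85,250,0),(120,158,5),(203,90,10),(308,70,15),(413,87,20),(497,150,25),(540,242,30),(548,342,35),(510,433,40),(430,490,45),(339,527,50),(240,520,55),(157,465,60)]
T=np.array(ticks,float); W=toplane(np.array([f(x,y) for x,y,_ in ticks]),pose,.033)[:,:2]
A=np.c_[2*W,np.ones(len(W))]; x=np.linalg.lstsq(A,(W**2).sum(1),rcond=None)[0]; cc=x[:2]; print('centre',cc,np.sqrt(x[2]+cc@cc))
y=np.degrees(np.arctan2(*(W-cc).T[::-1])); print(np.round((y+5*T[:,2]-150+180)%360-180,1))
```

```text
-32.65658059162221 0.021399312151909475
-55.69855428244511 0.003949953258392908
-36.19050796503633 0.025081825427304784
-34.57667085660815 0.03282860068384758
centre [0.48728831 0.14527106] 0.04013153512627648
[15.5 16.4 16.1 16.1 16.1 16.2 16.2 15.9 16.1 16.3 16.2 16.4 16.2]
```

Run:
```python
from h import *
eoat.set_gripper(.42,20)
o=down(np.radians(146)); C=[.4871,.1455]
robot.reach([*C,.12],o)
print(readout.get_gripper_width(),readout.get_t(),readout.get_ee_pos(),readout.get_force(),readout.get_wrist_torque())
print(robot.line_to([*C,.058],.06,force_limit=6))
robot.wait(.2)
print(readout.get_t(),readout.get_ee_pos(),np.round(readout.get_force(),2),np.round(readout.get_wrist_torque(),3))
pose=campose('wrist'); im=snap('wrist','w2')
```

```text
0.4202735138076395 4.3167 [0.48738945 0.14558065 0.12035476] [ 0.27476953 -0.33692513 -0.41120127] [ 0.00047901  0.02671576 -0.00512291]
False
5.7 [0.48742865 0.14555107 0.05840435] [ 0.19 -0.11  0.19] [ 0.013 -0.006  0.011]
```

View pics/w2.png

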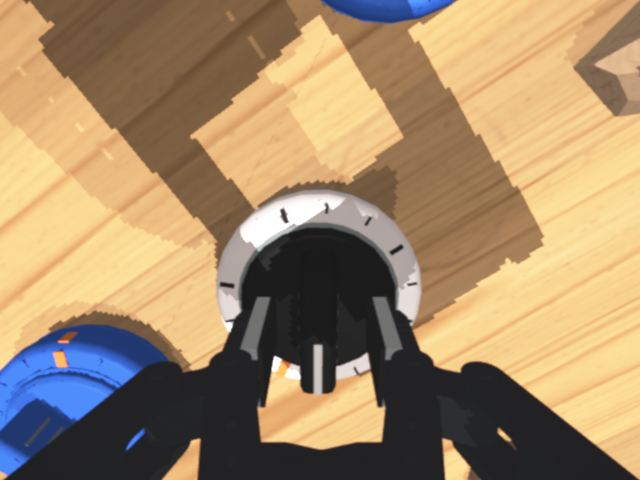

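The fingers (pads at x≈258 and 382) straddle the bar (x≈319), which is parallel to them. Gripping, then pressing down gently.

Run:
```python
from h import *
def st(n): print(n,round(readout.get_t(),2),np.round(readout.get_ee_pos(),4),np.round(readout.get_force(),1),np.round(readout.get_wrist_torque(),3),round(readout.get_finger_force(),1),round(readout.get_gripper_width(),3))
eoat.set_gripper(0,20); st('closed')
p=np.array(readout.get_ee_pos())
hit=robot.line_to([.4871,.1455,.040],.015,force_limit=12); st(hit)
robot.wait(.2); st('w')
```

```text
closed 6.07 [0.4872 0.1455 0.0581] [0.3 0.1 0.9] [-0.036 -0.021 -0.018] 27.1 0.154
True 6.4 [0.4872 0.1455 0.058 ] [-0.8  0.6  5. ] [-0.061  0.146 -0.038] 27.7 0.158
w 6.6 [0.4872 0.1455 0.0581] [-0.6 -0.1  4.8] [-0.043  0.161  0.007] 27.6 0.157
```

```bash
cat >> h.py <<'E'
def st(n): print(n,round(readout.get_t(),2),np.round(readout.get_ee_pos(),4),np.round(readout.get_force(),1),np.round(readout.get_wrist_torque(),3),round(readout.get_finger_force(),1),round(readout.get_gripper_width(),3))
E
python3 - <<'E'
from h import *
z=.0575
for i in range(24):
    robot.line_to([.4871,.1455,z],.01); robot.wait(.1); f=readout.get_force()[2]
    st(round(z,4))
    if f>19: break
    z-=.0005 if f>8 else .00075
E
```

```text
0.0575 6.95 [0.4873 0.1455 0.0581] [-2.1 -0.6  5.1] [-0.11   0.352 -0.013] 27.8 0.154
0.0568 7.3 [0.4874 0.1456 0.058 ] [-4.5 -1.4 11.3] [-0.187  0.807 -0.021] 28.6 0.153
0.0563 7.65 [0.4875 0.1456 0.058 ] [-6.4 -2.  15.6] [-0.254  1.132 -0.005] 29.1 0.158
0.0558 8.0 [0.4876 0.1456 0.0579] [-8.3 -1.5 19. ] [-0.324  1.401 -0.008] 29.6 0.154
0.0553 8.35 [0.4876 0.1456 0.0579] [-9.8 -1.  23.3] [-0.388  1.773 -0.008] 30.2 0.159
```

```bash
cat >> h.py <<'E'
import json
def servo(s,n=1,yaw=None,v=.02,w=.08,fz=20.,g=.00006):
    """s=[x,y,z] command; one correction per step, nulling Fx,Fy and holding Fz"""
    for i in range(n):
        f=np.array(readout.get_force())-[0.2,-.1,0]
        s=np.array(s)+np.clip([g*f[0],g*f[1],g*(f[2]-fz)],-.0006,.0006)
        robot.line_to(list(s),v,frame=None if yaw is None else down(np.radians(yaw))); robot.wait(w)
    return s
E
python3 - <<'E'
from h import *
s=[.4871,.1455,.0553]
for i in range(6): s=servo(s); st(np.round(s,4))
np.save('s.npy',s)
E
```

```text
[0.4865 0.1454 0.0555] 8.68 [0.4874 0.1456 0.0579] [-7.2 -1.5 20.3] [-0.321  1.232  0.105] 29.6 0.156
[0.4861 0.1454 0.0555] 9.02 [0.4873 0.1455 0.0579] [-6.  -1.6 18.3] [-2.590e-01  1.037e+00 -1.000e-03] 29.3 0.155
[0.4857 0.1453 0.0554] 9.35 [0.4872 0.1455 0.0579] [-5.   0.1 17.4] [-0.151  0.917  0.009] 29.3 0.153
[0.4854 0.1453 0.0553] 9.68 [0.4871 0.1455 0.0579] [-4.6 -2.  17.7] [-0.181  0.748  0.007] 29.3 0.157
[0.4851 0.1452 0.0551] 10.02 [0.487  0.1455 0.0578] [-4.1 -1.3 18. ] [-0.1    0.674 -0.011] 29.3 0.152
[0.4848 0.1451 0.055 ] 10.35 [0.487  0.1454 0.0578] [-3.7  0.2 17.5] [-0.119  0.625 -0.024] 29.3 0.153
```

Run:
```python
from h import *
s=np.load('s.npy'); yaw=146.
while yaw>52:
    yaw-=4; s=servo(s,yaw=yaw,g=.00008)
    f=np.array(readout.get_force()); t=readout.get_wrist_torque()[2]
    a=np.degrees(R.from_rotvec(readout.get_ee_rot()).as_euler('zyx')[0])
    print(yaw,round(a,1),round(readout.get_t(),2),np.round(f,1),round(t,3),np.round(readout.get_ee_pos(),4)[:2])
    if abs(t)>.27 or f[2]>32 or f[2]<11: print('break');break
np.save('s.npy',s); np.save('yaw.npy',yaw); print(s)
```

```text
142.0 -142.0 10.68 [-3.8 -0.5 18.2] -0.072 [0.487  0.1454]
138.0 -138.0 11.02 [-2.8 -1.3 18.1] -0.18 [0.487  0.1455]
134.0 -134.0 11.35 [-2.5  0.4 18.2] -0.102 [0.4869 0.1454]
130.0 -130.0 11.68 [-2.8 -1.3 18.9] -0.024 [0.4869 0.1455]
126.0 -126.0 12.02 [-2.2 -0.7 19.2] -0.118 [0.4869 0.1454]
122.0 -122.0 12.35 [-1.2 -0.1 18.1] -0.081 [0.4869 0.1454]
118.0 -118.0 12.68 [-1.6 -0.3 18.3] -0.121 [0.4869 0.1454]
114.0 -114.0 13.02 [-1.8 -0.3 19.7] -0.08 [0.4869 0.1454]
110.0 -110.0 13.35 [-0.3 -0.5 19.9] -0.092 [0.4869 0.1454]
106.0 -106.0 13.68 [-0.9 -0.3 18.5] -0.089 [0.4869 0.1454]
102.0 -102.0 14.02 [-0.7  0.8 20.3] -0.054 [0.487  0.1454]
98.0 -98.0 14.35 [-1.  -0.6 19.5] -0.086 [0.4869 0.1454]
94.0 -94.0 14.68 [-0.4 -0.1 19.7] -0.106 [0.487  0.1454]
90.0 -90.0 15.02 [ 0.  -0.1 19.1] -0.074 [0.4869 0.1454]
86.0 -86.0 15.35 [ 0.1 -0.4 19.4] -0.115 [0.487  0.1454]
82.0 -82.0 15.68 [-0.5  0.2 19.3] -0.096 [0.487  0.1454]
78.0 -78.0 16.02 [-0.2 -0.4 20.1] -0.092 [0.487  0.1454]
74.0 -74.0 16.35 [ 0.6  0.  19.2] -0.104 [0.487  0.1454]
70.0 -70.0 16.68 [-0.4  0.5 20.4] -0.121 [0.4871 0.1454]
66.0 -66.0 17.02 [ 0.  -0.4 21.6] -0.067 [0.4871 0.1454]
62.0 -62.0 17.35 [ 1.2 -0.5 18.8] -0.061 [0.487  0.1453]
58.0 -58.0 17.68 [ 0.2 -1.2 18.8] -0.061 [0.4871 0.1453]
54.0 -54.0 18.02 [-0.5 -0.  20.5] -0.056 [0.4871 0.1453]
50.0 -50.0 18.35 [ 0.4  0.3 20.8] -0.071 [0.4871 0.1453]
[0.48242187 0.14473642 0.05350969]
```

Run:
```python
from h import *
s=np.load('s.npy'); yaw=50.
while yaw>40:
    yaw-=1; s=servo(s,yaw=yaw,g=.00006)
    f=np.array(readout.get_force()); t=np.mean([readout.get_wrist_torque()[2] for _ in range(3)])
    a=np.degrees(R.from_rotvec(readout.get_ee_rot()).as_euler('zyx')[0])
    print(yaw,round(a,1),round(readout.get_t(),2),np.round(f,1),round(t,3))
    if abs(t)>.24 or f[2]>32 or f[2]<11: print('break');break
np.save('s.npy',s); np.save('yaw.npy',yaw); print(s)
snap('wrist','w3')
import pickle; pickle.dump(campose('wrist'),open('pose3.pkl','wb'))
```

```text
49.0 -49.0 18.68 [ 0.4 -0.4 19.8] 0.059
48.0 -48.0 19.02 [ 0.5 -0.1 20. ] 0.047
47.0 -47.0 19.35 [ 0.7  0.1 20. ] -0.007
46.0 -46.0 19.68 [ 0.1  0.2 20.5] 0.204
45.0 -45.0 20.02 [ 0.4 -1.2 19.2] 0.186
44.0 -44.0 20.35 [ 0.6  0.1 19.8] 0.267
break
[0.48250653 0.14471018 0.0535294 ]
```

View pics/w3.png

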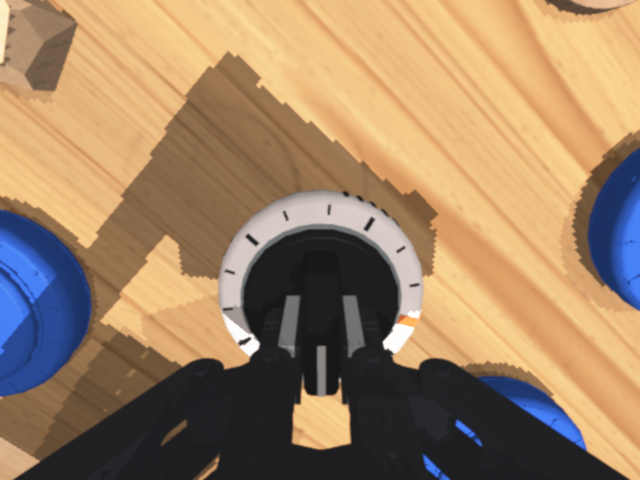

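The bar (x≈321) is still squarely held. The orange mark is at about (408,321). Checking from it whether the timer has spun.

```bash
cat > chk.py <<'E'
from h import *
import pickle,sys
def ticks(fn,pose):
    """timer centre and yaw from orange mark and long/short dark ticks near given approx pose"""
    im=cv2.imread('pics/%s.png'%fn); hsv=cv2.cvtColor(im,cv2.COLOR_BGR2HSV)
    g=hsv[...,2].astype(float); gb=cv2.cvtColor(im,cv2.COLOR_BGR2GRAY); C=np.array([.4871,.1455])
    # polar scan of gray on the ring r=38..42 -> dark dips
    th=np.radians(np.arange(-180,180,.25)); out=[]
    prof=np.mean([cv2.remap(gb,*[q.astype(np.float32).reshape(1,-1) for q in proj(np.c_[C[0]+r*np.cos(th),C[1]+r*np.sin(th),0*th+.033],pose).T],cv2.INTER_LINEAR)[0] for r in (.0385,.0395,.0405,.0415)],0)
    base=cv2.blur(prof.reshape(1,-1),(41,1))[0]
    d=np.where((base>90),base-prof,0); 
    k=[i for i in range(5,len(d)-5) if d[i]>12 and d[i]==d[i-5:i+6].max()]
    print(fn,[(round(np.degrees(th[i]),1),round((np.degrees(th[i])-16.1+12.5)%25-12.5,1),int(d[i])) for i in k])
    o=(hsv[...,0]<20)&(hsv[...,0]>5)&(hsv[...,1]>150)&(hsv[...,2]>200)
    ys,xs=np.nonzero(o); W=toplane(np.c_[xs,ys],pose,.033)[:,:2]; rr=np.linalg.norm(W-C,axis=1); W=W[(rr<.047)&(rr>.034)]
    m=W.mean(0)-C; print('orange yaw',np.degrees(np.arctan2(m[1],m[0])),len(W),np.linalg.norm(m))
for a in sys.argv[1:]: ticks('w'+a,pickle.load(open('pose%s.pkl'%a,'rb')))
E
python3 chk.py 1 3
```

```text
w1 [(np.float64(-150.0), np.float64(8.9), 13), (np.float64(-134.0), np.float64(-0.1), 87), (np.float64(-109.0), np.float64(-0.1), 26), (np.float64(-84.0), np.float64(-0.1), 25), (np.float64(-59.0), np.float64(-0.1), 31), (np.float64(-34.2), np.float64(-0.4), 34), (np.float64(-23.8), np.float64(10.1), 17), (np.float64(-8.8), np.float64(0.1), 45), (np.float64(16.2), np.float64(0.1), 76), (np.float64(41.2), np.float64(0.1), 46), (np.float64(66.2), np.float64(0.1), 42), (np.float64(91.2), np.float64(0.2), 79), (np.float64(116.2), np.float64(0.2), 47), (np.float64(141.2), np.float64(0.2), 44), (np.float64(166.3), np.float64(0.2), 72)]
orange yaw -59.0413046164207 24 0.03887915835279527
w3 [(np.float64(-85.2), np.float64(-1.3), 38), (np.float64(-83.5), np.float64(0.4), 41), (np.float64(-59.8), np.float64(-0.8), 23), (np.float64(-55.8), np.float64(3.2), 23), (np.float64(-49.2), np.float64(9.7), 15), (np.float64(-33.0), np.float64(0.9), 88), (np.float64(-9.0), np.float64(-0.1), 73), (np.float64(15.0), np.float64(-1.1), 127), (np.float64(39.0), np.float64(-2.1), 55), (np.float64(63.0), np.float64(-3.1), 69), (np.float64(87.0), np.float64(-4.1), 125), (np.float64(111.5), np.float64(-4.6), 100), (np.float64(136.8), np.float64(-4.3), 80), (np.float64(162.2), np.float64(-3.8), 89), (np.float64(175.5), np.float64(9.4), 55)]
orange yaw -57.89638747849042 111 0.03905211913414503
```

Run:
```python
import numpy as np
y=np.radians([-59.8,-33,-9,15,39,63,87,111.5,136.8,162.2]);o=np.array([1.1,.9,-.1,-1.1,-2.1,-3.1,-4.1,-4.6,-4.3,-3.8])
A=np.c_[np.ones(10),np.cos(y),np.sin(y)];x,r,*_=np.linalg.lstsq(A,o,rcond=None);print(x,r,np.radians(x[1:])*40)
```

```text
[-1.7072603   1.38350193 -2.43506996] [0.09367887] [ 0.96586655 -1.69999954]
```

```bash
cat > chk2.py <<'E'
import pickle
from h import *
def fit(fn,pose,C=(.4871,.1455),th0=16.1,it=3):
    """refine centre+yaw from the dips at the 5-minute ticks (polar scan)"""
    gb=cv2.imread('pics/%s.png'%fn,0); C=np.array(C)
    for _ in range(it):
        off=[];ys=[]
        for k in range(13):
            n=th0+150-25*k; th=np.radians(n+np.arange(-7,7.1,.2))
            pr=np.mean([cv2.remap(gb,*[q.astype(np.float32).reshape(1,-1) for q in proj(np.c_[C[0]+r*np.cos(th),C[1]+r*np.sin(th),0*th+.033],pose).T],cv2.INTER_LINEAR)[0] for r in (.0385,.0395,.0405,.0415)],0)
            w=np.clip(np.median(pr)-15-pr,0,None)
            if np.median(pr)<90 or w.sum()<30 or (w>0).sum()>25 or k==9: continue
            o=(w*np.arange(-7,7.1,.2)).sum()/w.sum()
            off.append(o);ys.append(np.radians(n))
        ys=np.array(ys);off=np.array(off);A=np.c_[np.ones(len(ys)),-np.sin(ys),np.cos(ys)]
        keep=np.ones(len(ys),bool)
        for _ in range(3):
            x=np.linalg.lstsq(A[keep],off[keep],rcond=None)[0]; e=np.abs(A@x-off); keep=e<max(.6,1.5*np.median(e))
        C=C+np.radians(x[1:])*.04; th0+=x[0]
    print(fn,'centre',np.round(C,4),'yaw',round(th0,2),'n',keep.sum(),'res',round(e[keep].max(),2)); return C,th0
if __name__=='__main__':
    fit('w1',pickle.load(open('pose1.pkl','rb')))
    m=eyes.camera_model('wrist');T=np.array(m['tool_from_camera']);Q=R.from_rotvec(down(np.radians(146))).as_matrix()
    K=pickle.load(open('pose1.pkl','rb'))[0]
    fit('w2',(K,Q@T[:3,:3],Q@T[:3,3]+[.48743,.14555,.0584]))
    fit('w3',pickle.load(open('pose3.pkl','rb')))
E
python3 chk2.py
```

```text
w1 centre [0.487  0.1455] yaw 16.07 n 11 res 0.14
w2 centre [0.4854 0.1465] yaw 16.81 n 4 res 0.09
w3 centre [0.4888 0.1465] yaw 14.33 n 8 res 0.02
```

The centre hasn't moved: the offsets turn with the tool, so they are camera calibration bias. The timer gave about 1.7° against the stop, so the knob is fully at 60. Now turning it back 75°.

Run:
```python
from h import *
from chk2 import fit
s=np.load('s.npy'); yaw=44.2
for yaw in np.linspace(44.2,119.2,26)[1:]:
    s=servo(s,yaw=yaw,g=.00008)
    f=np.array(readout.get_force()); t=readout.get_wrist_torque()[2]
    print(round(yaw,1),round(readout.get_t(),1),np.round(f,1),round(t,2),end=' | ')
    if f[2]>32 or f[2]<11 or abs(t)>.4: print('break');break
np.save('s.npy',s); print(s,readout.get_ee_pos())
robot.wait(.3); p=campose('wrist'); snap('wrist','w4'); fit('w4',p,th0=14.4)
```

```text
47.2 20.7 [-0.2  0.7 20.2] 0.15 | 50.2 21.1 [ 0.3 -0.3 19. ] 0.12 | 53.2 21.4 [-0.2  0.4 19.5] 0.11 | 56.2 21.7 [-0.4  0.4 19.5] 0.1 | 59.2 22.1 [ 0.  -0.6 20.8] 0.17 | 62.2 22.4 [ 0.  -1.1 20. ] 0.16 | 65.2 22.7 [-0.1 -0.5 19.3] 0.14 | 68.2 23.1 [-0.1  1.2 19.8] 0.16 | 71.2 23.4 [-0.3  0.2 20.9] 0.12 | 74.2 23.7 [-0.4 -0.1 20. ] 0.13 | 77.2 24.1 [ 0.4 -0.7 19. ] 0.12 | 80.2 24.4 [ 1.1  0.  21.6] 0.13 | 83.2 24.7 [ 1.   0.1 19.7] 0.13 | 86.2 25.1 [-0.3  1.  19.7] 0.13 | 89.2 25.4 [ 0.3 -0.6 19.7] 0.15 | 92.2 25.7 [-0.1 -0.6 20.1] 0.1 | 95.2 26.1 [-0.5 -0.4 20.4] 0.13 | 98.2 26.4 [-0.7 -0.1 20.2] 0.08 | 101.2 26.7 [ 0.5  0.1 20.7] 0.15 | 104.2 27.1 [ 1.1  0.7 19.4] 0.16 | 107.2 27.4 [ 0.6 -0.3 20.3] 0.13 | 110.2 27.7 [ 0.5 -0.6 20.1] 0.14 | 113.2 28.1 [-0.2  0.3 20.2] 0.13 | 116.2 28.4 [-0.4  0.  19.9] 0.16 | 119.2 28.7 [ 0.2  0.3 19. ] 0.11 | [0.48225957 0.14487888 0.05361715] [0.48685036 0.1454321  0.0578243 ]
w4 centre [0.4863 0.1467] yaw 14.35 n 7 res 0.04
```

Run:
```python
from h import *
from chk2 import fit
import pickle
s=np.load('s.npy')
for i in range(8): s=servo(s,yaw=119.2,g=.0001,fz=3)
st('unloaded')
eoat.set_gripper(.42); st('open')
p=np.array(readout.get_ee_pos())
robot.line_to([p[0],p[1],.12],.06)
robot.reach([.4875,.145,.2],down(np.pi/2)); robot.wait(.3)
pose=campose('wrist'); pickle.dump(pose,open('pose5.pkl','wb')); im=snap('wrist','w5'); fit('w5',pose,th0=14.4); print(readout.get_t())
cv2.imwrite('pics/w5c.png',cv2.resize(im[145:275,250:390,::-1],None,fx=4.5,fy=4.5,interpolation=cv2.INTER_CUBIC))
```

```text
unloaded 31.75 [0.4854 0.1453 0.058 ] [3.9 0.1 4.8] [-0.003 -0.834  0.019] 27.6 0.152
open 32.1 [0.4833 0.1452 0.0565] [ 0.  -0.3  0.2] [-0.026  0.009 -0.008] 0.0 0.42
w5 centre [0.4858 0.146 ] yaw 14.25 n 12 res 0.1
34.2
```

View pics/w5c.png

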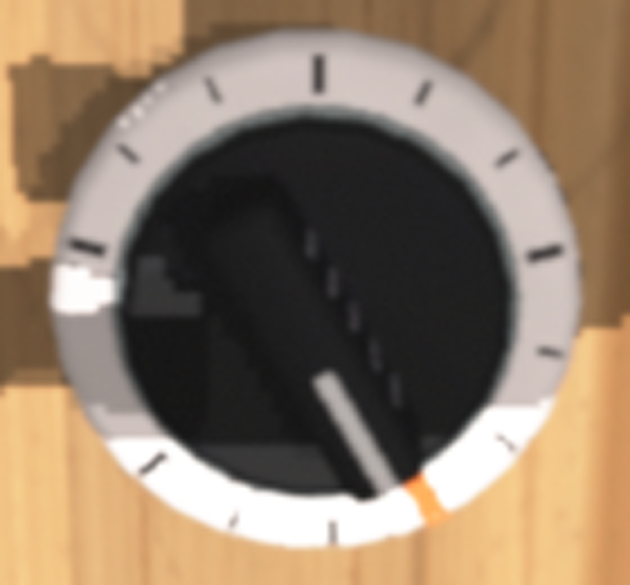

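The pointer line on the bar top runs from crop (322,375) to (388,486), heading for the orange mark at (425,500). I'll check the angle.

Run:
```python
from h import *
import pickle
for n,c in(('1',(.487,.1455)),('5',(.4858,.146))):
    pose=pickle.load(open('pose%s.pkl'%n,'rb')); im=cv2.imread('pics/w%s.png'%n); hsv=cv2.cvtColor(im,cv2.COLOR_BGR2HSV)
    reg=np.zeros(im.shape[:2],np.uint8); c0=proj([*c,.061],pose)[0]
    cv2.circle(reg,tuple(int(round(v)) for v in c0),42,1,-1)
    m=((hsv[...,2]>95)&(hsv[...,1]<60)).astype(np.uint8)*reg
    k,l,s,cc=cv2.connectedComponentsWithStats(m)
    for i in range(1,k):
        if s[i,4]<25: continue
        ys,xs=np.nonzero(l==i); W=toplane(np.c_[xs,ys],pose,.061)[:,:2]; W0=W.mean(0); d=np.linalg.svd(W-W0)[2][0]; d*=np.sign(d@(W0-c)); e=W0-c
        print(n,s[i],'dir',np.degrees(np.arctan2(d[1],d[0])),'from centre',np.degrees(np.arctan2(e[1],e[0])),np.ptp((W-W0)@d),np.ptp((W-W0)@[-d[1],d[0]]), 'perp offset of line from centre',(e@[-d[1],d[0]]))
```

```text
1 [322 226  39  28 275] dir -26.739567850882086 from centre -32.78544183050376 0.026563096367573022 0.020241036185515204 perp offset of line from centre -0.002206507993674035
1 [278 229  66  37 678] dir -16.076124832632825 from centre -103.91163152563118 0.04971494615973576 0.019304407659919018 perp offset of line from centre -0.023639277760693123
5 [279 228  64  39 793] dir 170.38579940423188 from centre -100.31755822400245 0.04710682199133444 0.028895278950293216 perp offset of line from centre 0.021433870603039144
5 [343 228  19  28 167] dir 57.30340380461374 from centre -32.38622009704203 0.021912032174845712 0.0065189886481456715 perp offset of line from centre -0.027295909394685222
```

Run:
```python
from h import *
import pickle
for n,c,g in(('1',(.487,.1455),-34),('5',(.4858,.146),-60.7)):
    pose=pickle.load(open('pose%s.pkl'%n,'rb')); im=cv2.imread('pics/w%s.png'%n,0); c=np.array(c)
    pts=[]
    u=np.array([np.cos(np.radians(g)),np.sin(np.radians(g))]);v=np.array([-u[1],u[0]]);t=np.arange(-.006,.00601,.0002)
    for r in np.arange(.006,.0221,.001):
        P=c+r*u+t[:,None]*v; q=proj(np.c_[P,0*t+.061],pose).astype(np.float32)
        pr=cv2.remap(im,q[:,0].reshape(1,-1),q[:,1].reshape(1,-1),cv2.INTER_LINEAR)[0].astype(float)
        w=np.clip(pr-80,0,None); 
        if w.sum()>50: pts.append((r,(w*t).sum()/w.sum()))
    k=np.polyfit(*np.array(pts).T,1); print(n,'dir',g+np.degrees(np.arctan(k[0])),'offset mm',k[1]*1e3,len(pts), np.round(np.array(pts)[:,1]*1e3,1))
```

```text
1 dir -34.42711745856601 offset mm -0.5577804917933682 17 [-0.6 -0.7 -0.7 -0.6 -0.7 -0.7 -0.5 -0.5 -0.6 -0.7 -0.7 -0.7 -0.7 -0.7
 -0.7 -0.7 -0.8]
5 dir -60.813379993249605 offset mm -0.42080330683075395 17 [-0.5 -0.4 -0.4 -0.4 -0.4 -0.4 -0.4 -0.4 -0.5 -0.4 -0.4 -0.5 -0.5 -0.5
 -0.5 -0.5 -0.4]
```

```bash
python3 -c "
from h import *
print(ticket.close_job())"
```

```text
the job is handed in; nothing more can be done
None
```

The timer is handed in at 45 minutes: I wound the knob to the stop at 60 under about 20 N and brought it back, and the last picture puts the pointer within about 0.1° of the orange mark; the timer turned about 1.8° and shifted about 1.3 mm, and the arm touched nothing else.

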